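Take the lid off a centrifuge rotor with a left-hand screw

TASK

Unscrew the lid of the centrifuge rotor: its black bar knob has a left-hand thread, so it loosens clockwise seen from above; feel for that and never tighten it further. When the screw is all the way out, lift the lid off by its knob and set it down gently, knob up and wholly on the dark square mat. Leave the other things on the bench where they are.

Things in the scene. Friction and masses are not known exactly. Their poses are not given: they have to be found in the camera images.
- rotor: Silver centrifuge rotor on a low stand, fixed, left or right of the robot's centre line, 188 mm across, 85 mm high to the shoulder where the lid sits. Origin: centre of its underside on the bench, z up. A hub and pins stick up to 22 mm above the shoulder inside the lid: raise the lid straight up at least 30 mm before moving it sideways.
- lid: Silver rotor lid, loose, an upturned dish 160 mm across, 33 mm high, about 0.4 kg with its knob. Origin: centre of its lower rim, 85 mm above the bench at the start; z up. Drive pins keep it from turning on the rotor (0.03 rad of play). Until the screw has turned past about 1.9 rad its foot is caught in the rotor and the lid can lift only 3 mm.
- knob_mid (a point): Middle of the black bar knob on the lid (70 mm long, 16 mm thick, 30 mm tall), half-way up it, on the vertical screw axis, 61 mm above the lid's lower rim with the screw at 0; the bar's underside is 13 mm above the lid. x runs along the bar, z up; grip it from above across its thickness. The bar turns with the screw and rises 2 mm per rad.
- knob (a joint): Turn of the screw in the lid, rad, growing clockwise seen from above (bar direction = lid x axis turned clockwise by this). Starts at 0 to 0.05, done up. Clockwise it turns against a steady 0.16 N m and stays where left; stop at 2.45, from 2.1 on it is all the way out.
- twist (a joint): How far the done-up screw is being tightened, rad: 0 normally, negative while the knob is forced anticlockwise beyond its start of thread (knob at 0), against a spring of 5 N m per rad; springs back when let go. Below -0.12 it is overtightened. Clockwise turning leaves it at 0; the bar turns by knob + twist.
- mat_top (a point): Centre of the top face of the dark rubber mat, fixed on the bench, 220 mm square and 6 mm thick; x and y axes along its edges. It lies on the other side from the rotor.
- jar: Bystander: amber glass jar with white cap, standing between rotor and mat, 56 mm across, 85 mm high. Origin at the centre of its underside.
- tube_rack: Bystander: white rack with capped tubes on the left, 90 x 200 mm, 89 mm high. Origin at the centre of its underside.
- timer: Bystander: flat white timer near the robot on the left, 60 x 80 x 20 mm. Origin at the centre of its underside.
- pipette: Bystander: white pipette lying on the right, 255 mm long, 24 mm high. Origin under its middle.
Not all that is in view belongs to the job. What is shaped like the lid but blue or orange is not meant.

How it is judged:
By the outcome, as a careful person would: the job done as asked, in the order asked, and still so for the second after the job is handed in, with the robot touching nothing.
It also fails if it takes over 72 s, if anything falls off the work surface, if the arm or the gripper's body presses on something with over 40 N, if the wrist force passes 120 N, or if a joint passes its speed limit or range.

ROBOT

A 6-joint arm with a two-finger parallel gripper is mounted at the origin on the work surface. World frame = base frame: x ahead of the robot, y to its left, z up, the work surface at z = 0. Lengths are in mm, angles in rad, forces in N, time in s.
With the tool pointing down it reaches from about 325 to 875 mm from the base axis. Payload 4.4 kg.
Tool frame: the origin (TCP) lies on the centre line of the jaws, within the pads' length; the fingertips stand ahead of it and the grasp point (between the pads) lies 6 mm ahead of it (ctrl.tcp_to_tips is the z of the fingertips in the tool frame, in mm); z points along the fingers, y is the direction in which the jaws open and shut (so a half turn about z gives the same grasp; the last joint's range is limited). The gripper opens to 85 mm and grips with 20 to 120 N. Pads are 22 mm wide; open, the fingers measure 114 mm over their backs; the gripper's body (76 mm by 85 mm) begins 54 mm behind the grasp point. The pads swing forward as they close: fully open they stand 13 mm farther back than shut.
Start: joints at [-0.15, 0.207, 1.542, -0, 1.393, -0.15], TCP at [575.002, -0.012, 225.082] pointing down, gripper open.
Joint ranges: [-2.73, 2.73], [-0.86, 2.22], [0.23, 2.46], [-1.11, 4.25], [0.08, 2.63], [-2.82, 2.82]. Speed limits (rad/s): [2.79, 2.79, 3.14, 3.14, 3.14, 3.14].

INTERFACE

Orientations are given as a 3x3 rotation matrix whose columns are the frame's x, y, z axes.
In Python, from plant import ctrl, sensors, optics gives the robot as it stands. Calls block until the motion is done:
- ctrl.move_ptp(position, orientation): joint-space move of the TCP to a pose.
- ctrl.move_l(position, rot=None, vel=150, threshold=None): straight line of the TCP; rot=None keeps the orientation; vel is the mean speed in mm/s. With threshold (N) it stops when the force on the tool has changed by that much, and returns True; else False.
- ctrl.set_joints(angles): joint-space move.
- ctrl.gripper_to(opening, force=None): finger opening in mm; force is the grip in N (None keeps the last); returns when the fingers have stopped.
- ctrl.hold(seconds).
- ctrl.solve_ik(position, orientation): joint angles nearest the present ones, or None.
- sensors.read_state(): the state.
- optics.grab_frame(name): name is "scene" or "side" or "wrist"; returns (picture, depth): 400x640x3 uint8, red, green, blue; 400x640 float32, mm along the optical axis (not along the pixel's ray), 0 where there is no reading.
- optics.camera_params(name): a dict with "mtx" (3x3 intrinsics, pixels), "k1" (the pictures are not rectified: a ray, as slopes to the right and down, at radius r is drawn at 1 + k1 r^2 times it, then the intrinsics apply), "R" (3x3) and "t" (3): a world point X has camera coordinates R X + t; the wrist camera has in their place "T_tool_cam" (4x4, takes a point from camera to tool coordinates, whose origin is the TCP and whose axes are the flange's). Camera axes: x right, y down, z forward; pixel columns grow to the right and rows downward; lengths in mm; the calibration is good to about 2 mm. A picture is of the moment at which its call begins: read the wrist's pose just before it. camera_params takes no time and is no camera call.
A pose or a line that the arm cannot do raises ctrl.MotionError and nothing moves.
- ctrl.finish_job(): hands the job in, once; it reports no verdict.
The state is a dict: "t": time; "q": joint angles; "qvel": joint speeds; "tau": joint torques, N m; "eef_pos": TCP position; "eef_rot": TCP orientation; "force": force on the tool from outside, world axes, zero at the start; "wrist_torque": the same for the moment, N m; "grip_width": finger opening in mm.
Only numpy, scipy, OpenCV 4.12 (cv2) and the standard library are available. Lean on these libraries where they do the work, as an engineer would, in place of code of your own. Each camera call takes 0.05 s, during which the arm holds its last target. There are 200 camera calls.

## Working session

There is one attempt and no reset: what is moved stays moved. The work goes in short steps, each a Python script; the robot and the scene stay as the last script left them, time stands still between calls to the robot, and variables do not carry over. Pictures are saved under pics/ and viewed, about 8 in all and at most 12, crops included, and the job is handed in when it is done.

```bash
mkdir -p pics
cat > h.py <<'E'
import numpy as np, cv2
from plant import ctrl, sensors, optics
def save(n,im): cv2.imwrite('pics/'+n,im[:,:,::-1])
def cloud(name):
    s=sensors.read_state(); im,d=optics.grab_frame(name); p=optics.camera_params(name)
    v,u=np.mgrid[0:400,0:640]; K=np.array(p['mtx'])
    x=(u-K[0,2])/K[0,0]; y=(v-K[1,2])/K[1,1]; a,b=x.copy(),y.copy()
    for _ in range(8):
        f=1+p['k1']*(a*a+b*b); a=x/f; b=y/f
    P=np.stack([a*d,b*d,d],-1).astype(float)
    if name=='wrist':
        T=np.array(p['T_tool_cam']); P=P@T[:3,:3].T+T[:3,3]; W=P@np.array(s['eef_rot']).T+np.array(s['eef_pos'])
    else: W=(P-np.array(p['t']).ravel())@np.array(p['R'])
    W[d<=0]=np.nan
    return im,d,W
def Rd(a): # tool down, tool x at angle a from world x
    c,s=np.cos(a),np.sin(a); return np.array([[c,s,0],[s,-c,0],[0,0,-1.]])
E
python3 - <<'E'
from h import *
print(sensors.read_state())
for n in('scene','side'):
    im,d,W=cloud(n); save(n+'0.png',im); np.save(n+'W.npy',W); np.save(n+'I.npy',im)
E
```

```text
{'t': 0.0, 'q': array([-1.50514039e-01,  2.07453265e-01,  1.54297404e+00,  4.29673958e-05,
        1.39351205e+00, -1.50513854e-01]), 'qvel': array([ 0.00054452,  0.00053992,  0.00034153,  0.00082129,  0.00136723,
       -0.00118287]), 'tau': array([ 4.44781954e-04, -3.83034396e+01, -2.91594708e+01, -2.26178481e-04,
        1.06274080e-02,  5.83859855e-05]), 'eef_pos': array([5.74217282e+02, 1.13103194e-01, 2.23897379e+02]), 'eef_rot': array([[ 8.26788935e-06,  9.99997323e-01, -2.31382950e-03],
       [ 9.99999922e-01, -7.35696446e-06,  3.93695361e-04],
       [ 3.93677284e-04, -2.31383257e-03, -9.99997246e-01]]), 'force': array([-0.49705628, -0.13689887, -0.01562821]), 'wrist_torque': array([-0.02725354,  0.03258491,  0.00560966]), 'grip_width': 85.65697448973302}
```

View pics/scene0.png

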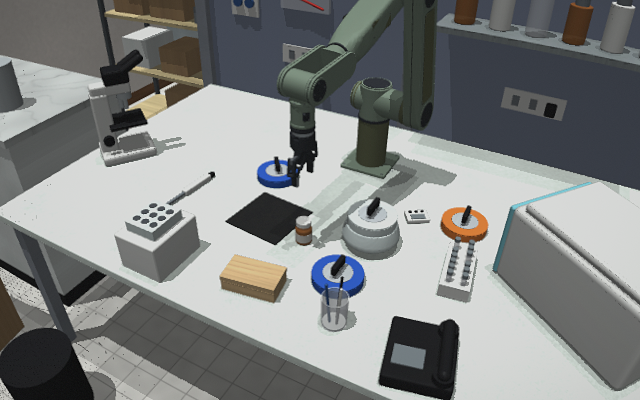

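View pics/side0.png

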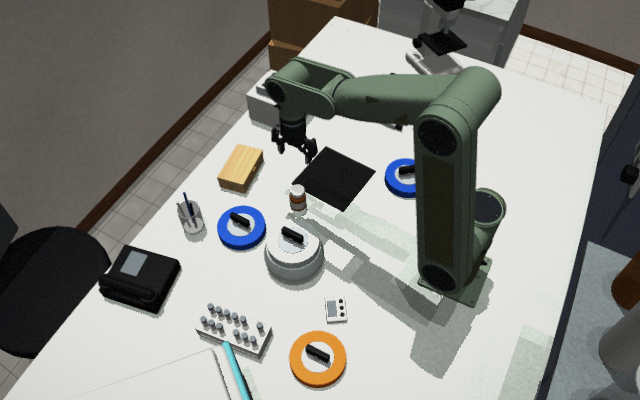

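Bar knobs in view (scene pixels): silver rotor lid (373,208), blue (278,170), blue (338,268), orange (465,218). The silver one on the rotor is the one I want, at side pixel (292,236). The dark mat is at scene (270,218), the jar at (304,230).

Run:
```python
from h import *
for n,c,m in(('scene',(373,208),(270,218)),('side',(292,236),(335,178))):
    W=np.load(n+'W.npy'); I=np.load(n+'I.npy').astype(int); v,u=np.mgrid[0:400,0:640]
    dark=I.max(2)<70
    k=dark&(np.hypot(u-c[0],v-c[1])<22)&(W[...,2]>125)
    P=W[k]; top=P[P[:,2]>np.nanmax(P[:,2])-8]; r=cv2.minAreaRect(top[:,:2].astype(np.float32))
    ev=np.linalg.eigh(np.cov(top[:,:2].T))[1][:,1]
    print(n,'knob',len(P),P.mean(0),'ztop',np.percentile(P[:,2],[5,95]),r,np.arctan2(ev[1],ev[0]))
    k=(I.max(2)<60)&(np.hypot(u-m[0],v-m[1])<60)&(abs(W[...,2]-6)<8)
    nl,L,st,_=cv2.connectedComponentsWithStats(k.astype(np.uint8)); j=1+np.argmax(st[1:,4]); P=W[L==j]
    print('mat',P.mean(0),cv2.minAreaRect(P[:,:2].astype(np.float32)))
    # rotor/lid heights: circle of lid
    for nm,px in (('jar',(304,222) if n=='scene' else (298,190)),):
        print(nm,W[px[1],px[0]])
    ring=(abs(W[...,2]-85)<4)&(np.hypot(u-c[0],v-c[1])<60); Q=W[ring]; print('ring',np.nanmin(Q,0),np.nanmax(Q,0))
    if n=='scene': save('crop.png',cv2.resize(np.load(n+'I.npy')[160:270,320:430],None,fx=5,fy=5))
```

```text
scene knob 125 [481.55141637 199.36853686 153.79503143] ztop [139.05750204 164.92505532] ((476.1613464355469, 197.24795532226562), (13.8624267578125, 68.85172271728516), 87.7768325805664) 3.1182470305880594
mat [ 529.90468837 -164.5436943     8.38724733] ((520.8316650390625, -167.2188720703125), (222.11964416503906, 223.8755340576172), 84.30264282226562)
jar [584.98278694   9.58036375  91.23775448]
ring [ 17.84379924 -17.15393956  81.18519142] [670.67188031 282.17343739  88.9873156 ]
side knob 189 [469.13341733 203.86608383 151.55132846] ztop [132.16808063 163.2376984 ] ((469.5719909667969, 203.24758911132812), (16.277631759643555, 62.34785461425781), 87.0385513305664) 3.0854687924660706
mat [ 512.69970725 -157.64836783    4.86133334] ((517.2860717773438, -161.8201904296875), (219.9921417236328, 221.12649536132812), 83.89488983154297)
jar [566.75523332   2.3193955   82.94716879]
ring [387.22832608 -21.55887218  81.0035682 ] [665.28987949 285.00012155  88.96910123]
```

View pics/crop.png

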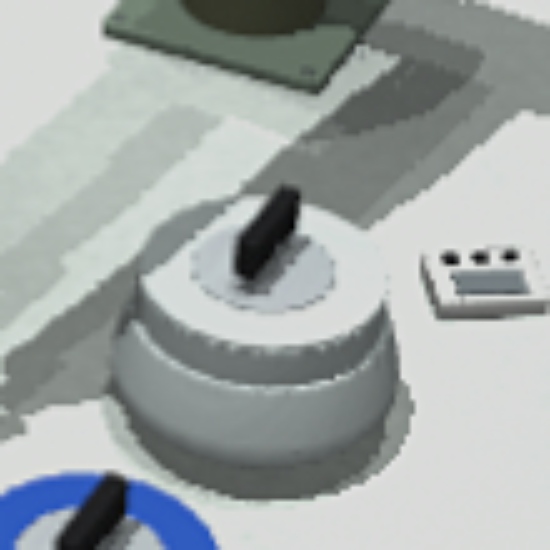

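The crop shows the silver lid on the rotor with its black bar upright (bar at crop (268,232)), so the choice is confirmed. Knob is at about (473,200) with its top near 162 (161 expected). Mat centre is at (519,-164). Next I move above the knob for a closer look.

Run:
```python
from h import *
R=Rd(np.pi-0.05)
print(ctrl.tcp_to_tips, ctrl.solve_ik([473,200,290],R), ctrl.solve_ik([473,200,150],Rd(np.pi-0.05-2.25)))
ctrl.move_ptp([473,200,290],R); ctrl.hold(0.3)
s=sensors.read_state(); print(s['t'],s['q'],s['eef_pos'],s['force'],s['wrist_torque'])
im,d,W=cloud('wrist'); save('w1.png',im)
dark=(im.max(2)<70)&(abs(W[...,2]-158)<8)&(np.hypot(W[...,0]-473,W[...,1]-200)<60)
n,L,st,_=cv2.connectedComponentsWithStats(dark.astype(np.uint8)); L=L==1+np.argmax(st[1:,4])
P=W[L]; ev=np.linalg.eigh(np.cov(P[:,:2].T))[1][:,1]
print(len(P),P.mean(0),np.percentile(P[:,2],[5,50,95]),cv2.minAreaRect(P[:,:2].astype(np.float32)),np.arctan(ev[1]/ev[0]))
```

```text
25.0 [ 2.31382677e-01  2.98005698e-02  1.60385505e+00 -4.44089210e-16
  1.50793703e+00 -1.28941365e+00] [ 2.31382677e-01  1.53318130e-01  1.76852197e+00 -4.44089210e-16
  1.21975255e+00  9.60586350e-01]
1.4583 [ 2.30086956e-01  3.05429424e-02  1.60386580e+00 -7.34742925e-05
  1.50786767e+00 -1.28919825e+00] [473.28634657 199.36915512 289.61885485] [ 0.47986831 -0.46515598  0.33026764] [0.02375562 0.00094373 0.00419646]
1404 [469.88823179 200.07135392 160.67569233] [158.66168569 160.8830645  162.1479793 ] ((472.33880615234375, 199.86148071289062), (15.51303482055664, 68.67898559570312), 87.55484008789062) -0.04727342015738793
```

View pics/w1.png

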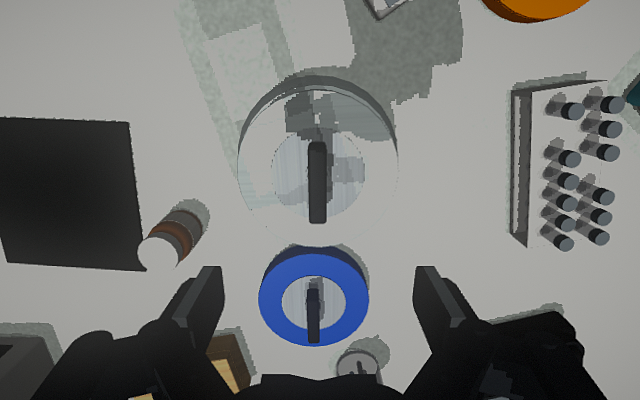

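The bar is at wrist pixel (317,183), giving centre (472.3,199.9), top 161 and angle -0.045. Both match the geometry given. Now I grip with a slight clockwise bias and test the turn.

```bash
cat >> h.py <<'E'
def rep(tag=''):
    s=sensors.read_state(); R=s['eef_rot']
    print(tag,'t%.2f'%s['t'],'p',np.round(s['eef_pos'],1),'a%.3f'%np.arctan2(R[1,0],R[0,0]),'F',np.round(s['force'],1),'M',np.round(s['wrist_torque'],2),'w%.1f'%s['grip_width'],'q6 %.2f'%s['q'][5],flush=True); return s
E
python3 - <<'E'
from h import *
x,y=472.3,199.9; a0=np.pi-0.055; R=Rd(a0)
ctrl.move_l([x,y,185],R,vel=120)
print(ctrl.move_l([x,y,152.5],R,vel=60,threshold=8)); rep('down')
ctrl.gripper_to(30); ctrl.gripper_to(10,force=60); ctrl.hold(0.2); rep('grip')
for th in(0.05,0.1,0.2,0.3):
    ctrl.move_l([x,y,152.5+2*th],Rd(a0-th),vel=20); rep('turn %.2f'%th)
E
```

```text
False
down t3.23 p [472.3 199.9 152.3] a3.087 F [-0.1 -0.1 -0.3] M [-0.02 -0.01 -0.04] w85.5 q6 -1.28
grip t4.31 p [472.5 199.4 152.8] a3.087 F [-0.8 -4.9  4.7] M [-0.67  0.24  0.06] w12.6 q6 -1.28
turn 0.05 t4.56 p [472.5 199.6 152.9] a3.038 F [-2.4 -5.   4. ] M [-0.81  0.17  0.09] w12.4 q6 -1.24
turn 0.10 t4.81 p [472.5 199.7 152.9] a2.989 F [-0.8 -4.9  5.8] M [-0.82  0.19  0.08] w12.6 q6 -1.19
turn 0.20 t5.06 p [472.5 199.9 153.2] a2.890 F [-1.2 -3.5  6. ] M [-0.8   0.22  0.06] w12.8 q6 -1.09
turn 0.30 t5.31 p [472.6 200.  153.3] a2.791 F [-1.2 -3.6  5.2] M [-0.73  0.16  0.07] w12.8 q6 -0.99
```

Torque stays low and steady with no wind-up, so clockwise loosens. I continue to about 2.28 rad.

Run:
```python
from h import *
x,y=472.3,199.9; a0=np.pi-0.055
for th in(0.6,0.9,1.2,1.5,1.8,2.1,2.2,2.28):
    ctrl.move_l([x,y,152.5+2*th],Rd(a0-th),vel=20); s=rep('turn %.2f'%th)
    if abs(s['wrist_torque'][2])>0.8: print('stop');break
ctrl.hold(0.3);rep()
im,d,W=cloud('wrist'); save('w2.png',im)
im,d,W=cloud('side'); save('s2.png',cv2.resize(im[180:300,230:360],None,fx=4,fy=4))
```

```text
turn 0.60 t5.76 p [472.7 200.2 153.9] a2.491 F [ 0.1 -1.7  4.5] M [-0.44  0.08  0.09] w12.6 q6 -0.69
turn 0.90 t6.21 p [472.9 200.4 154.6] a2.190 F [ 1.1 -1.4  4.2] M [-0.25 -0.24  0.03] w12.4 q6 -0.39
turn 1.20 t6.66 p [473.1 200.3 155.2] a1.890 F [ 3.7 -1.5  4. ] M [ 0.01 -0.53  0.12] w12.3 q6 -0.09
turn 1.50 t7.11 p [473.2 200.2 155.8] a1.590 F [ 4.7 -0.7  2.9] M [ 0.01 -0.94  0.07] w12.2 q6 0.21
turn 1.80 t7.56 p [472.8 200.  156.4] a1.290 F [4.1 0.2 5.1] M [-0.01 -0.86  0.13] w12.4 q6 0.51
turn 2.10 t8.01 p [473.1 199.8 157. ] a0.989 F [ 5.6 -1.1  2.9] M [-0.04 -1.03  0.1 ] w12.5 q6 0.81
turn 2.20 t8.26 p [473.2 199.7 157.2] a0.889 F [ 5.3 -0.6  3.1] M [-0.2  -1.04  0.07] w12.4 q6 0.91
turn 2.28 t8.51 p [473.2 199.7 157.4] a0.809 F [ 5.6 -0.7  4.3] M [-0.18 -1.06  0.01] w13.0 q6 0.99
 t8.81 p [473.2 199.7 157.4] a0.809 F [ 5.5 -0.1  3.2] M [-0.12 -1.05  0.08] w12.0 q6 0.99
```

View pics/w2.png

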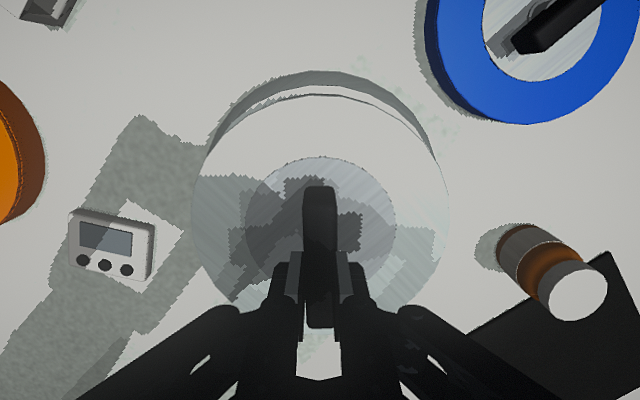

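The bar is still aligned with the fingers at wrist pixel (320,255), so it turned with the gripper by about 2.28 rad, which is all the way out. Now a slow lift.

Run:
```python
from h import *
s=rep(); x,y,z=s['eef_pos']; x,y=472.8,199.8; R=Rd(np.pi-0.055-2.28)
ctrl.gripper_to(10,force=90); rep('grip')
print(ctrl.move_l([x,y,z+6],R,vel=20,threshold=20)); s=rep('up6')
if s['force'][2]>-15:
    print(ctrl.move_l([x,y,z+40],R,vel=40,threshold=15)); rep('up40')
    print(ctrl.move_l([x,y,z+95],R,vel=80)); ctrl.hold(.3); rep('up95')
im,d,W=cloud('scene'); save('s3.png',im[100:300,180:500])
```

```text
t8.91 p [473.2 199.7 157.4] a0.809 F [ 5.9 -0.5  2.3] M [-0.2  -1.04  0.05] w12.3 q6 0.99
grip t9.12 p [473.2 199.7 157.5] a0.809 F [ 6.  -0.6  2.7] M [-0.19 -1.05  0.09] w11.7 q6 0.99
False
up6 t9.59 p [471.1 199.2 161.5] a0.808 F [ 3.  -1.2 -6.1] M [-0.24 -0.75  0.12] w11.5 q6 0.99
False
up40 t10.59 p [472.5 199.7 197. ] a0.806 F [ 0.3  0.2 -5.2] M [-0.   -0.06  0.05] w11.6 q6 1.00
False
up95 t11.73 p [472.5 199.7 251.8] a0.807 F [-0.   0.4 -4.4] M [-0.04  0.05  0.  ] w11.3 q6 1.00
```

View pics/s3.png

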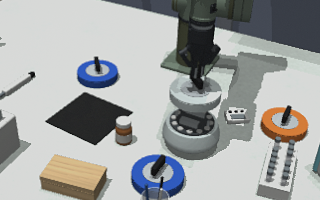

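The lid hangs from the gripper (4.4 N, as expected for 0.4 kg) at crop (195,95), with the rotor open below it. I carry it high over the jar to the mat.

Run:
```python
from h import *
R=Rd(np.pi-0.055-2.28); x,y=519,-164.5
ctrl.move_l([x,y,252],R,vel=120); ctrl.hold(.2); rep('over')
ctrl.move_l([x,y,100],R,vel=80); ctrl.hold(.2)
ctrl.move_l([x,y,88],R,vel=30); ctrl.hold(.3); rep('low')
hit=ctrl.move_l([x,y,73],R,vel=8,threshold=3); rep('touch %s'%hit)
im,d,W=cloud('side'); save('s4.png',cv2.resize(im[100:260,230:430],None,fx=3,fy=3))
```

```text
over t15.19 p [ 519.  -164.4  252. ] a0.807 F [ 0.  -0.5 -4.9] M [ 0.02  0.   -0.02] w11.6 q6 0.30
low t18.29 p [ 519.2 -164.6   88.2] a0.807 F [ 0.6  0.1 -5.2] M [ 0.01 -0.01 -0.03] w11.6 q6 0.30
touch True t19.46 p [ 518.8 -164.2   78.4] a0.807 F [-0.8  0.4  5.9] M [ 0.02 -0.05  0.02] w11.6 q6 0.30
```

View pics/s4.png

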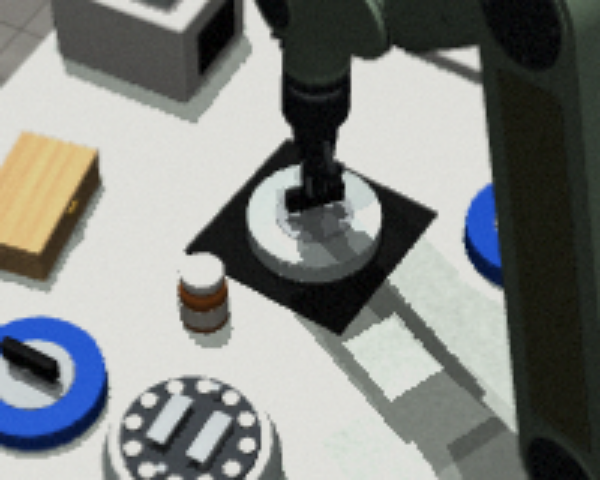

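The lid touched down at TCP z 78.4, exactly as predicted. It sits on the mat at crop (315,220) with black visible all round it. I release it, opening gradually, and back off.

Run:
```python
from h import *
R=Rd(np.pi-0.055-2.28); s=rep(); x,y,z=s['eef_pos']
ctrl.gripper_to(12,force=20); ctrl.gripper_to(40); rep('open')
ctrl.gripper_to(60); ctrl.move_l([x,y,z+60],R,vel=60); ctrl.move_l([x,y,300],R,vel=120)
ctrl.move_ptp([480,60,330],Rd(np.pi/2)); ctrl.hold(.5); rep('away')
im,d,W=cloud('scene'); save('s5.png',im[100:300,180:500])
im2,d2,W2=cloud('side')
for n,I,w in(('scene',im,W),('side',im2,W2)):
    k=(I.max(2)<90)&(abs(w[...,2]-84)<9)&(np.hypot(w[...,0]-519,w[...,1]+164)<50); P=w[k]; print(n,'knob',len(P),P.mean(0),P[:,2].max())
    k=(abs(w[...,2]-38)<7)&(np.hypot(w[...,0]-519,w[...,1]+164)<100)&(I.min(2)>90); P=w[k]; print('lid top',len(P),np.percentile(P,[1,99],axis=0),cv2.minEnclosingCircle(P[:,:2].astype(np.float32)))
    A=np.c_[P[:,:2]-P[:,:2].mean(0),np.ones(len(P))]; print('tilt',np.linalg.lstsq(A,P[:,2],rcond=None)[0])
```

```text
t19.51 p [ 518.8 -164.2   78.4] a0.806 F [-0.3 -0.1  6.7] M [ 0.03 -0.02  0.01] w11.9 q6 0.30
open t20.11 p [ 516.4 -163.1   75.8] a0.807 F [-0.4  0.1 -0.6] M [ 0.02 -0.1  -0.01] w39.7 q6 0.30
away t24.54 p [480.1  59.7 329.9] a1.570 F [-0.3 -0.8  0.7] M [-0.03 -0.01 -0.03] w60.2 q6 -0.05
scene knob 70 [ 524.96668929 -162.51489728   86.4503546 ] 92.8420012352259
lid top 831 [[ 442.74954746 -239.32471938   32.07456179]
 [ 595.02989803  -91.31724264   44.86962541]] ((513.0819091796875, -159.00405883789062), 87.59695434570312)
tilt [-1.29502956e-02 -8.42533754e-03  4.09123758e+01]
side knob 93 [ 514.47106767 -160.56364159   83.02277624] 91.44803185741317
lid top 903 [[ 439.33023163 -239.27565883   31.45693234]
 [ 588.7877553   -86.07766189   44.51031376]] ((514.5027465820312, -163.74459838867188), 82.14668273925781)
tilt [-3.15900805e-03  6.12498615e-04  3.78728110e+01]
```

View pics/s5.png

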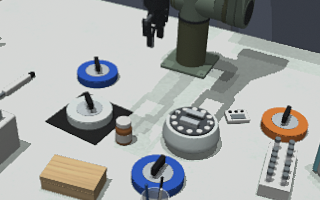

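The lid lies flat, knob up, inside the mat at crop (90,112). The rotor is open, the jar and the other things haven't moved, and the arm is clear.

```bash
python3 -c "
from h import *
ctrl.finish_job()"
```

```text
the job is handed in; nothing more can be done
```

The lid is unscrewed, lifted off and set down knob up on the dark mat, and I handed the job in at about 25 s of the 72 s allowed.

- **Unscrewing:** I gripped the bar once and turned it about 2.28 rad clockwise. The torque stayed low and steady with no wind-up, at about 0.1 N m, somewhat under the 0.16 stated.
- **Lift and carry:** I raised the lid 95 mm straight up, where it pulled about 4.4 N, and carried it over the jar.
- **Placing:** I lowered it slowly until first contact, which came at the height I had predicted.
- **Last checks:** Both cameras put the lid within about 6 mm of the mat centre, against a 30 mm margin. It is level to about 0.01 rad and wholly on the mat. The other things I could see in the last picture had not moved.
- **What disagreed:**
  - The two fixed cameras differed by up to about 10 mm on the knob position.
  - The finger opening read about 12 mm on the 16 mm bar. The bar stayed aligned with the fingers in the wrist picture.

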